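# Put a torch charging station into service

## Robot

A 6-joint arm with a two-finger parallel gripper is mounted at the origin on the work surface. World frame = base frame: x ahead of the robot, y to its left, z up, the work surface at z = 0. Lengths are in m, angles in rad, forces in N, time in s.
With the tool pointing down it reaches from about 0.375 to 0.9 m from the base axis. Payload 3.1 kg.
Tool frame: the origin (TCP) lies at the very end of the fingers, on their centre line; the grasp point (between the pads) lies 19 mm behind it; z points along the fingers, y is the line along which they close (so a half turn about z gives the same grasp; the last joint's range is limited). The gripper opens to 87 mm and grips with 3 to 60 N. Pads are 19 mm wide; open, the fingers measure 117 mm over their backs; the gripper's body (75 mm by 190 mm) begins 51 mm behind the grasp point.
Start: joints at [-1.508, 0.527, 1.433, -0, 1.181, -0.178], TCP at [0.15, -0.607, 0.223] pointing down, gripper open.
Joint ranges: [-3.08, 3.08], [-0.75, 2.2], [0.22, 2.44], [-1.43, 4.57], [0, 2.65], [-2.85, 2.85]. Speed limits (rad/s): [2.79, 2.79, 3.14, 3.14, 3.14, 3.14].

## Interface

Orientations are given as a unit quaternion [x, y, z, w].
In Python, from rig import robot gives the robot as it stands. The module is installed in compiled form; this text tells all that it offers.
- The arm moves only by the tool play_rows, never from a script. Its argument "steps" is one flat list of numbers, 5 for each row, row after row: the opening, from -1 (shut) to 1 (fully open), then the shift along the tool's x, y, z as a fraction of full scale, then the turn about the tool's z as a fraction of full scale. In form: [claw, tx, ty, tz, twist, claw, tx, ty, tz, twist, ...]. A call has exactly 10 rows; each row shifts and turns the commanded pose from where the row before left it, along the tool's axes as they then stand; what a row does not reach is not made up. Full scale, the value 1, is 0.03 m for a shift and 0.1 rad for a turn. A row lasts 1/10 s, in which the tool goes at most 50 mm and 8.59 degrees, less where a joint would pass 70% of its speed; a pose out of reach is approached as far as the arm can. A call with a number of a shift or a turn outside -1 to 1 is refused whole. A call with a gripper value outside its range is refused whole. The fingers move at their own pace and stop on an object; "grip_force" is the grip in N (left out, the last holds). Time passes only in rows, so rows that do not move let the fingers close, or fill a call up. It gives the time, the measured TCP pose, the force, the opening and the grip force at its end, in the units of the state.
- robot.get_obs(): the state, without advancing time (a new reading comes with each control period).
- robot.camera(name): name is "scene" or "top" or "wrist"; returns a dict with "image" (384x512x3 uint8, red, green, blue), "mtx" (3x3 intrinsics, pixels), "rvec" (rotation vector, rad) and "tvec" (3), from world to camera coordinates, as OpenCV has them. Camera axes: x right, y down, z forward; pixel columns grow to the right and rows downward; lengths in m; the calibration is good to about 2 mm. A picture is of the moment at which its call begins. There is no depth.
- robot.hand_in(): hands the job in; it is judged then, once.
The state is a dict: "time": time; "q": joint angles; "joint_velocities": joint speeds; "joint_torque": joint torques, N m; "position": TCP position; "tool_rot": TCP orientation; "ft_force": force on the tool from outside, world axes, zero at the start; "moment": the same for the moment, N m; "grip_width": finger opening in m; "grip_force": force on a finger pad.
Only numpy, scipy, OpenCV 4.12 (cv2) and the standard library are available. Lean on these libraries where they do the work, as an engineer would, in place of code of your own. Each camera call takes 0.05 s, during which the arm holds its last target. There are 200 camera calls.

## Task

Put the emergency torch charging station into service: first lift the grey transit plate straight up off its two pins, keeping it level, and lay it flat on the middle of the black mat. Then slide one green guard sleeve fully down over each bare steel pin, and after that drop every torch that is on the blue pad handle-first through a collar hole of its own, until its head rests on the yellow deck. Leave the carton, the bottle and the mug as they are.

Things in the scene. Friction and masses are not known exactly. Their poses are not given: they have to be found in the camera images.
- station: Fixed charging station: black foot 170 x 280 mm and 10 mm thick, four corner legs, and a yellow deck 160 x 270 x 15 mm whose top is 100 mm above the desk. Origin on the desk under its middle; its y axis runs along the long side (through both pins), z up. Stands at a different place and yaw each time.
- collar0 (a point): Centre of collar hole 0 at the level of the deck's top (100 mm above the desk): round through-hole 36 mm across with a 2 mm chamfer, at -48, -48 mm in the station's x, y. Hidden under the plate at the start.
- collar1 (a point): Centre of collar hole 1 at the level of the deck's top (100 mm above the desk): round through-hole 36 mm across with a 2 mm chamfer, at -48, +48 mm in the station's x, y. Hidden under the plate at the start.
- collar2 (a point): Centre of collar hole 2 at the level of the deck's top (100 mm above the desk): round through-hole 36 mm across with a 2 mm chamfer, at +48, -48 mm in the station's x, y. Hidden under the plate at the start.
- collar3 (a point): Centre of collar hole 3 at the level of the deck's top (100 mm above the desk): round through-hole 36 mm across with a 2 mm chamfer, at +48, +48 mm in the station's x, y. Hidden under the plate at the start.
- pin0 (a point): Foot of steel pin 0 at the level of the deck's top: fixed upright pin 16 mm in diameter rising 45 mm above the deck, the last 6 mm tapered to 8 mm; at 0, -108 mm in the station's x, y.
- pin1 (a point): Foot of steel pin 1 at the level of the deck's top: fixed upright pin 16 mm in diameter rising 45 mm above the deck, the last 6 mm tapered to 8 mm; at 0, +108 mm in the station's x, y.
- plate: Loose grey transit plate 150 x 260 x 8 mm, 0.4 kg, flat on the deck, the pins through its two 18.5 mm holes (at y -108 and +108 mm). Origin: middle of its underside; y along the long side. Orange handle over the middle: bar 14 mm wide (x), 90 long (y), 12 thick, bar centre 46 mm above the underside, on 12 mm posts at y -38 and +38 mm. Lift it more than 45 mm straight up to clear the pins.
- mat: Black rubber mat fixed on the desk, 190 x 300 mm, 4 mm thick. Origin: middle of its underside; its long side along its y axis.
- sleeve0: Loose green guard sleeve 0: tube 36 mm outside, 20 mm bore, 40 mm tall, 40 g, standing on end on the desk. Origin: middle of its lower end, z along the bore. Both sleeves are alike and either end may be down.
- sleeve1: Loose green guard sleeve 1: tube 36 mm outside, 20 mm bore, 40 mm tall, 40 g, standing on end on the desk. Origin: middle of its lower end, z along the bore. Both sleeves are alike and either end may be down.
- mid0 (a point): Middle of guard sleeve 0, on its axis, 20 mm above its lower end.
- mid1 (a point): Middle of guard sleeve 1, on its axis, 20 mm above its lower end.
- pad: Thin blue pad 220 x 220 x 4 mm fixed on the desk; the torches stand on it. Origin: middle of its underside.
- torch0: Torch 0 (may be absent): round black handle 29 mm in diameter and 80 mm long below an orange head 50 mm in diameter and 40 mm tall; 120 mm in all, about 0.16 kg. Stands upright on the end of its handle, head up. Origin: centre of the handle's end; z runs to the head. It tips over if pushed.
- torch1: Torch 1 (may be absent): round black handle 29 mm in diameter and 80 mm long below an orange head 50 mm in diameter and 40 mm tall; 120 mm in all, about 0.16 kg. Stands upright on the end of its handle, head up. Origin: centre of the handle's end; z runs to the head. It tips over if pushed.
- torch2: Torch 2 (may be absent): round black handle 29 mm in diameter and 80 mm long below an orange head 50 mm in diameter and 40 mm tall; 120 mm in all, about 0.16 kg. Stands upright on the end of its handle, head up. Origin: centre of the handle's end; z runs to the head. It tips over if pushed.
- torch3: Torch 3 (may be absent): round black handle 29 mm in diameter and 80 mm long below an orange head 50 mm in diameter and 40 mm tall; 120 mm in all, about 0.16 kg. Stands upright on the end of its handle, head up. Origin: centre of the handle's end; z runs to the head. It tips over if pushed.
- carton: Bystander: blue carton 60 x 90 x 45 mm. Origin: middle of its underside.
- bottle: Bystander: upright bottle 52 mm in diameter, 120 mm tall, red cap. Origin: middle of its underside.
- mug: Bystander: white mug 76 mm across, 85 mm tall. Origin: middle of its underside.
Things that resemble listed ones, but are neither listed nor needed, are in the scene too. Leave any purple look-alike of the torch3 alone.

How it is judged:
By the outcome, as a careful person would: the job done as asked, in the order asked, and still so for the second after the job is handed in, with the robot touching nothing.
Of torch0, torch1, torch2, torch3 only 2 to 4 are there at a start; the rules pass over those that are not, and their reading is None.
At some moment in a run one of sleeve0, sleeve1 may be knocked a few centimetres aside while the robot is not near it.
It also fails if it takes over 208 s, if anything falls off the work surface, if the arm or the gripper's body presses on something with over 40 N, if the wrist force passes 120 N, or if a joint passes its speed limit or range.

## Working session

There is one attempt and no reset: what is moved stays moved. The work goes in short steps, Python scripts to look and compute and a tool call to move; the robot and the scene stay as the last step left them, time stands still between calls to the robot, and variables do not carry over. Pictures are saved under pics/ and viewed, at most 14 in all, crops included, and the job is handed in when it is done.

Besides the shell and the picture viewer there is one more tool, called as a command line: name --argument value ..., lists and objects as JSON in quotes. play_rows: Moves the arm, as the interface text tells. Shift numbers are shares of 0.03 m and turn numbers shares of 0.1 rad, none past 1 either way. Its arguments: {"type":"object","properties":{"steps":{"type":"array"},"grip_force":{"type":"number"}},"required":["steps"]}

```bash
mkdir -p pics; cat > h.py <<'E'
from rig import robot
import numpy as np, cv2
from scipy.spatial.transform import Rotation as R
def cam(n,f=None):
    c=robot.camera(n)
    if f: cv2.imwrite('pics/'+f,c['image'][:,:,::-1]); np.savez('pics/'+f+'.npz',**{k:np.array(v) for k,v in c.items()})
    return c
def load(f): return dict(np.load('pics/'+f+'.npz'))
def ray(c,uv):
    M=cv2.Rodrigues(np.array(c['rvec'],float))[0]; t=np.array(c['tvec'],float).ravel()
    d=M.T@np.linalg.inv(c['mtx'])@np.array([uv[0],uv[1],1.]); return -M.T@t,d/np.linalg.norm(d)
def onz(c,uv,z):
    o,d=ray(c,uv); return o+d*(z-o[2])/d[2]
def tri(*cu):
    A=0;b=0
    for c,uv in cu:
        o,d=ray(c,uv);P=np.eye(3)-np.outer(d,d);A=A+P;b=b+P@o
    return np.linalg.solve(A,b)
def proj(c,p):
    return cv2.projectPoints(np.array(p,float).reshape(-1,3),np.array(c['rvec'],float),np.array(c['tvec'],float),np.array(c['mtx'],float),None)[0].reshape(-1,2)
E
python3 - <<'E'
from h import *
for n in ['scene','top','wrist']:
    c=cam(n,n+'0.png'); print(n,ray(c,(256,192)),c['mtx'][0])
    if n!='wrist': cv2.imwrite(f'pics/{n}0b.png',cv2.resize(c['image'][:,:,::-1],(800,600),interpolation=cv2.INTER_CUBIC))
o=robot.get_obs();print(o['tool_rot'],R.from_quat(o['tool_rot']).as_matrix().round(3),o['time'],o['grip_width'])
E
```

```text
scene (array([0.95301281, 0.77343827, 0.84851453]), array([-0.39049267, -0.62145114, -0.67920096])) [419.07673231   0.         257.39049495]
top (array([0.40740238, 0.05992995, 1.29927094]), array([ 0.06277436,  0.00809011, -0.99799495])) [423.4449019    0.         252.71443399]
wrist (array([ 0.21847645, -0.59006909,  0.38498401]), array([-0.2604813 , -0.06684758, -0.96316192])) [290.7493881    0.         254.58357833]
[ 9.92700875e-01  1.20599655e-01  4.68086658e-05 -8.32640951e-04] [[ 0.971  0.239 -0.   ]
 [ 0.239 -0.971  0.002]
 [ 0.    -0.002 -1.   ]] 0.15 0.08732722814058029
```

View pics/top0b.png

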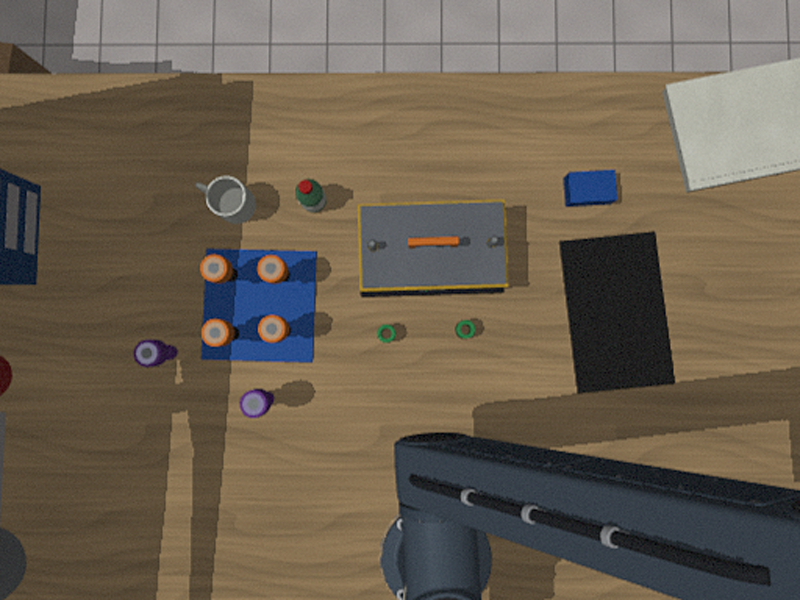

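View pics/scene0b.png

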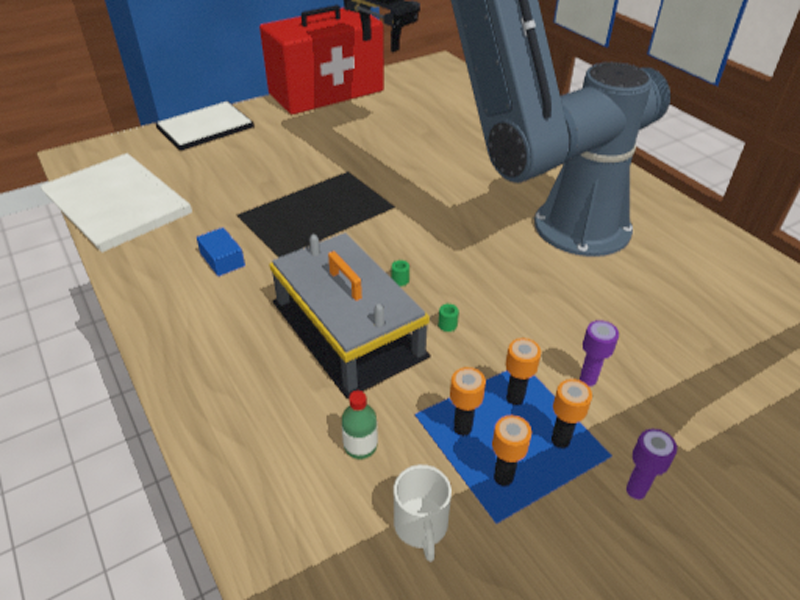

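Top view (800x600): the plate handle is at (433,242) and the pins at (375,245) and (495,241). The sleeves are at (387,333) and (466,329), with four orange torches on the blue pad at (214,268), (271,268), (214,332) and (272,328). The mat is on the right. The scene view shows the same layout, plus the two purple look-alikes, which stay where they are.

```bash
python3 - <<'E'
from h import *
t=load('top0.png');s=load('scene0.png');k=.64
P={'handle':((433,241.5),(345,273)),'pin+':((373,244),(379,307)),'pin-':((494,240),(314,236)),'slv+':((387,333),(449,308)),'slv-':((466,329),(401,265)),
'tA':((213,268),(512,424)),'tB':((271,268),(467,380)),'tC':((214,332),(574,388)),'tD':((272,328),(523,348))}
for n,(a,b) in P.items():
    a=np.array(a)*k;b=np.array(b)*k;p=tri((t,a),(s,b));print(n,p.round(4),(proj(t,p)-a).round(1),(proj(s,p)-b).round(1))
m=[onz(t,np.array(u)*k,.004)[:2] for u in ((560,240),(655,232),(674,383),(578,393))]
print('mat',np.round(m,4),np.mean(m,0)); d=(m[0]+m[1]-m[2]-m[3]);print('mat y axis deg',np.degrees(np.arctan2(d[1],d[0]))-90)
d=[onz(t,np.array(u)*k,.1)[:2] for u in ((360,206),(506,202),(507,290),(360,292))];print('deck',np.round(d,4),np.mean(d,0))
E
```

```text
handle [0.5848 0.0113 0.1311] [[-0.1  0.2]] [[-0.2 -0. ]]
pin+ [0.5801 0.1176 0.1355] [[ 0. -0.]] [[0. 0.]]
pin- [ 0.5873 -0.0965  0.14  ] [[ 0.1 -0.2]] [[0.2 0. ]]
slv+ [0.4232 0.0951 0.0376] [[-0.1  0.2]] [[-0.2 -0. ]]
slv- [ 0.4314 -0.0554  0.0349] [[-0.1  0.2]] [[-0.2 -0. ]]
tA [0.5386 0.4029 0.1282] [[ 0.4 -0.4]] [[0.7 0. ]]
tB [0.5394 0.3015 0.1178] [[ 0.2 -0.2]] [[0.3 0. ]]
tC [0.4238 0.3992 0.1272] [[ 0.2 -0.2]] [[0.3 0. ]]
tD [0.4314 0.2971 0.1213] [[ 0.2 -0.2]] [[0.3 0. ]]
mat [[ 0.608  -0.244 ]
 [ 0.6241 -0.4301]
 [ 0.3298 -0.4591]
 [ 0.3097 -0.2742]] [ 0.46788573 -0.35185453]
mat y axis deg -84.29233790845049
deck [[ 0.6557  0.1437]
 [ 0.6632 -0.1239]
 [ 0.5015 -0.1243]
 [ 0.4972  0.1425]] [0.57941042 0.00946961]
```

```bash
python3 - <<'E'
import cv2
a=cv2.imread('pics/top0.png')[115:235,120:335]; cv2.imwrite('pics/tc.png',cv2.resize(a,None,fx=3.7,fy=3.7,interpolation=cv2.INTER_CUBIC)[:,:796])
E
```

```text
(no output)
```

View pics/tc.png

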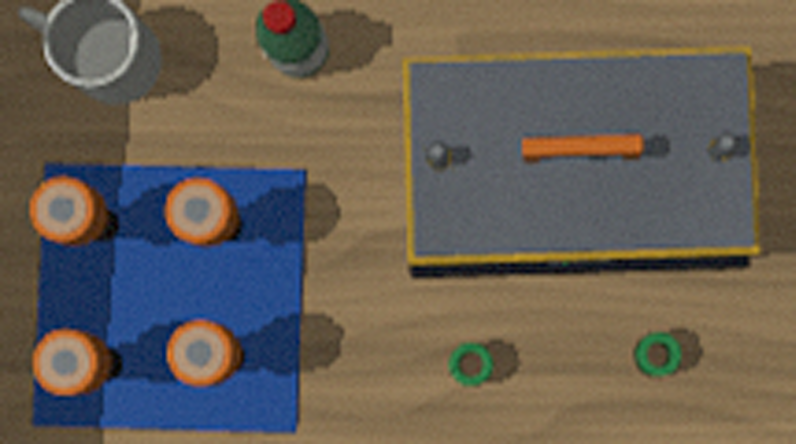

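play_rows --steps '[1,0,0,-1,-1,1,0,0,-1,-1,1,0,0,-1,-1,1,0,0,0,-1,1,0,0,0,-1,1,0,0,0,-1,1,0,0,0,-1,1,0,0,0,-1,1,0,0,0,-1,1,0,0,0,-1]'

```text
time: 1.15
position: [0.1496, -0.6065, 0.3121]
tool_rot: [0.812, 0.583, 0.0, -0.0]
ft_force: [0.1, -0.8, -0.3]
grip_width: 0.087
grip_force: 0.0
```

play_rows --steps '[1,0,0,0,-0.9,1,0,0,0,-0.9,1,0,0,0,-0.9,1,0,0,0,-0.93,1,0.9,0.7,0,0,1,0.9,0.7,0,0,1,0.9,0.7,0,0,1,0.9,0.7,0,0,1,0.9,0.7,0,0,1,0.9,0.7,0,0]'

```text
time: 2.15
position: [0.2707, -0.4391, 0.3123]
tool_rot: [0.695, 0.719, 0.0, -0.0]
ft_force: [0.6, 0.2, -0.4]
grip_width: 0.0867
grip_force: 0.0
```

play_rows --steps '[1,0.9,0.7,0,0,1,0.9,0.7,0,0,1,0.9,0.7,0,0,1,0.9,0.7,0,0,1,0.9,0.7,0,0,1,0.9,0.7,0,0,1,0.9,0.7,0,0,1,0.9,0.7,0,0,1,0.9,0.7,0,0,1,0.9,0.7,0,0]'

```text
time: 3.15
position: [0.4713, -0.1623, 0.3124]
tool_rot: [0.695, 0.719, -0.0, -0.0]
ft_force: [0.8, -0.0, 0.8]
grip_width: 0.0871
grip_force: 0.0
```

```bash
python3 -c "
from h import *
cam('wrist','w1.png')"
```

play_rows --steps '[1,0.7,0.48,0,0,1,0.7,0.48,0,0,1,0.7,0.48,0,0,1,0.7,0.48,0,0,1,0.7,0.48,0,0,1,0.7,0.48,0,0,1,0.7,0.48,0,0,1,0.7,0.54,0,0,1,0,0,0,0,1,0,0,0,0]'

```text
time: 4.2
position: [0.5816, 0.0084, 0.312]
tool_rot: [0.695, 0.719, -0.001, -0.0]
ft_force: [0.6, 0.8, -0.4]
grip_width: 0.0871
grip_force: 0.0
```

```bash
python3 -c "
from h import *
cam('wrist','w2.png')
a=cv2.imread('pics/w1.png');b=cv2.imread('pics/w2.png')
cv2.imwrite('pics/w12.png',cv2.resize(np.vstack([a,b]),(400,600)))
cv2.imwrite('pics/w2b.png',cv2.resize(b,(800,600),interpolation=cv2.INTER_CUBIC))
cv2.imwrite('pics/w1b.png',cv2.resize(a,(800,600),interpolation=cv2.INTER_CUBIC))
"
```

```text
(no output)
```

View pics/w2b.png

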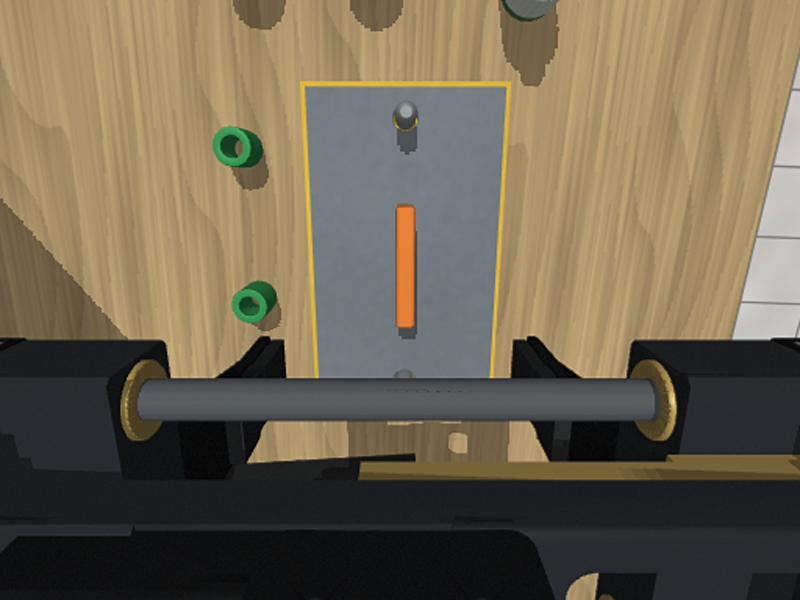

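View pics/w1b.png

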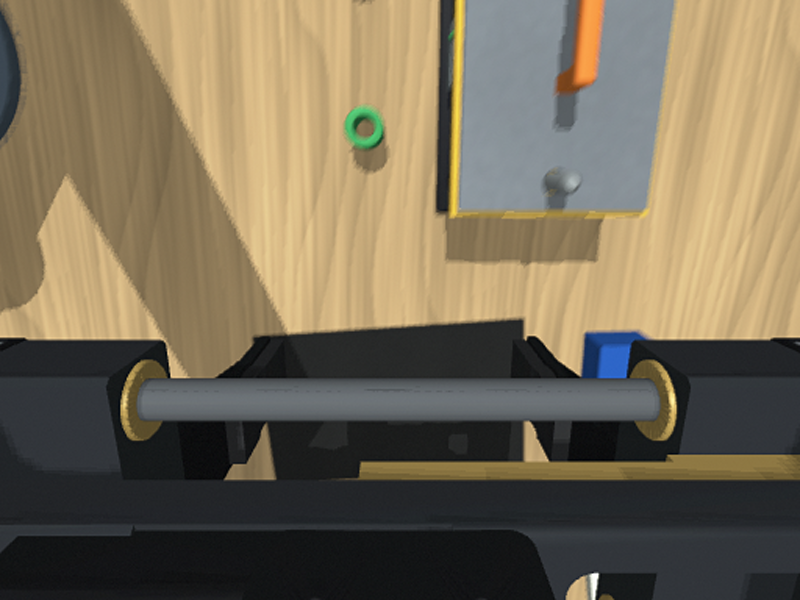

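The wrist views (800x600) show, in w2, the bar at (396–415, 205–327), the pin+ tip at (405,110) and the sleeve tops at (249,306) and (235,146). In w1 they show the bar's near end corner at (597,80), the pin- tip at (563,180) and a sleeve top at (365,127).

```bash
python3 - <<'E'
from h import *
t=load('top0.png');s=load('scene0.png');a=load('w1.png');b=load('w2.png');k=.64
K=lambda u:np.array(u)*k
print('barcorner',tri((a,K((597,80))),(b,K((415,327)))))
print('slv-',tri((a,K((365,127))),(b,K((249,304)))))
print('slv- tb',tri((t,K((466,329))),(a,K((365,127)))), tri((t,K((466,329))),(b,K((249,304)))))
print('slv+ tb',tri((t,K((387,333))),(b,K((235,146)))))
print('pin+',tri((t,K((373,244))),(b,K((405,110)))))
print('pin-',tri((t,K((494,240))),(a,K((563,180)))))
print('@z bar',[onz(b,K(u),.152).round(4)[:2] for u in ((397,205),(414,205),(396,327),(415,327))], np.mean([onz(b,K(u),.152) for u in ((397,205),(414,205),(396,327),(415,327))],0))
print('pins',onz(b,K((405,108)),.145),onz(a,K((563,180)),.145),onz(t,K((373,244)),.145),onz(t,K((494,240)),.145))
d=[onz(b,K(u),.1)[:2] for u in ((302,83),(510,83))];print('deck',d,(d[0]+d[1])/2)
E
```

```text
barcorner [ 0.59560928 -0.02998361  0.15840443]
slv- [ 0.43768421 -0.05237948  0.04345142]
slv- tb [ 0.43500134 -0.0539678   0.0373386 ] [ 0.43199782 -0.05624476  0.02897643]
slv+ tb [0.42399364 0.09646037 0.02251813]
pin+ [0.58181449 0.11980903 0.13122292]
pin- [ 0.58420114 -0.09346433  0.15228988]
@z bar [array([0.5796, 0.057 ]), array([0.5915, 0.0574]), array([ 0.5821, -0.033 ]), array([ 0.5964, -0.0325])] [0.58743251 0.01221927 0.152     ]
pins [0.5827334  0.12136324 0.145     ] [ 0.58605027 -0.09251171  0.145     ] [0.57863332 0.11712039 0.145     ] [ 0.58601022 -0.09543496  0.145     ]
deck [array([0.50415126, 0.14207381]), array([0.66220946, 0.14783225])] [0.58318036 0.14495303]
```

play_rows --steps '[1,0.1,0.14,0,0,1,0,0,0.9,0,1,0,0,0.9,0,1,0,0,0.9,0,1,0,0,0.9,0,1,0,0,0.9,0,1,0,0,0.9,0,1,0,0,0.7,0,1,0,0,0,0,1,0,0,0,0]'

```text
time: 5.25
position: [0.5863, 0.0108, 0.1298]
tool_rot: [0.695, 0.719, -0.0, -0.0]
ft_force: [-0.2, -0.8, 1.7]
grip_width: 0.0871
grip_force: 0.0
```

play_rows --steps '[-1,0,0,0,0,-1,0,0,0,0,-1,0,0,0,0,-1,0,0,0,0,-1,0,0,0,0,-1,0,0,0,0,-1,0,0,0,0,-1,0,0,0,0,-1,0,0,0,0,-1,0,0,0,0]' --grip_force 30

```text
time: 6.25
position: [0.5861, 0.0114, 0.1295]
tool_rot: [0.695, 0.719, -0.0, -0.0]
ft_force: [-0.3, -0.0, -0.2]
grip_width: 0.0149
grip_force: 0.0
```

play_rows --steps '[-1,0,0,0,0,-1,0,0,0,0,-1,0,0,0,0,-1,0,0,0,0,-1,0,0,0,0,-1,0,0,-0.1,0,-1,0,0,-0.1,0,-1,0,0,-0.1,0,-1,0,0,0,0,-1,0,0,0,0]' --grip_force 40

```text
time: 7.25
position: [0.586, 0.0114, 0.1386]
tool_rot: [0.695, 0.719, -0.0, -0.0]
ft_force: [-0.1, 0.5, -2.7]
grip_width: 0.0136
grip_force: 40.0
```

play_rows --steps '[-1,0,0,-0.3,0,-1,0,0,-0.3,0,-1,0,0,-0.3,0,-1,0,0,-0.4,0,-1,0,0,-0.4,0,-1,0,0,-0.4,0,-1,0,0,-0.5,0,-1,0,0,-0.5,0,-1,0,0,-0.5,0,-1,0,0,-0.5,0]'

```text
time: 8.25
position: [0.586, 0.0114, 0.263]
tool_rot: [0.695, 0.719, 0.0, 0.0]
ft_force: [0.9, 0.8, -4.4]
grip_width: 0.0137
grip_force: 40.0
```

play_rows --steps '[-1,-0.2,-0.1,0,0,-1,-0.4,-0.2,0,0,-1,-0.6,-0.2,0,0,-1,-0.6,-0.2,0,0,-1,-0.6,-0.2,0,0,-1,-0.6,-0.2,0,0,-1,-0.6,-0.2,0,0,-1,-0.6,-0.2,0,0,-1,-0.6,-0.2,0,0,-1,-0.6,-0.2,0,0]'

```text
time: 9.25
position: [0.5328, -0.1537, 0.2604]
tool_rot: [0.695, 0.719, -0.001, -0.001]
ft_force: [0.1, 0.8, -3.5]
grip_width: 0.0132
grip_force: 40.0
```

play_rows --steps '[-1,-0.7,-0.25,0,0,-1,-0.7,-0.25,0,0,-1,-0.7,-0.25,0,0,-1,-0.7,-0.25,0,0,-1,-0.7,-0.25,0,0,-1,-0.7,-0.25,0,0,-1,-0.7,-0.25,0,0,-1,-0.7,-0.25,0,0,-1,-0.4,-0.2,0,0,-1,-0.2,-0.1,0,0]'

```text
time: 10.25
position: [0.4704, -0.3417, 0.2607]
tool_rot: [0.696, 0.718, -0.0, -0.001]
ft_force: [-0.4, 1.0, -4.4]
grip_width: 0.0135
grip_force: 40.0
```

play_rows --steps '[-1,0,0,0,0.5,-1,0,0,0,0.9,-1,0,0,0,0.9,-1,0,0,0,0.9,-1,0,0,0,0.9,-1,0,0,0,0.9,-1,0,0,0,0.9,-1,0,0,0,0.9,-1,0,0,0,0.9,-1,0,0,0,0.9]'

```text
time: 11.25
position: [0.4716, -0.3396, 0.2611]
tool_rot: [0.932, 0.362, -0.0, -0.001]
ft_force: [0.6, 0.2, -3.3]
grip_width: 0.0137
grip_force: 40.0
```

play_rows --steps '[-1,0,0,0,0.9,-1,0,0,0,0.9,-1,0,0,0,0.9,-1,0,0,0,0.9,-1,0,0,0,0.9,-1,0,0,0,0.9,-1,0,0,0,0.6,-1,0,0,0,0.4,-1,0,0,0,0,-1,0,0,0,0]'

```text
time: 12.25
position: [0.4718, -0.34, 0.2613]
tool_rot: [0.999, 0.053, -0.0, -0.0]
ft_force: [0.7, 0.2, -5.0]
grip_width: 0.0134
grip_force: 40.0
```

```bash
python3 - <<'E'
from h import *
a=load('w1.png');k=.64
e=[onz(a,np.array(u)*k,.004) for u in ((523,320),(287,334))];print(e,np.degrees(np.arctan2(*(e[0]-e[1])[[1,0]])))
t=cam('top','t2.png');s=cam('scene','s2.png')
cv2.imwrite('pics/ts2.png',cv2.resize(np.vstack([t['image'],s['image']])[:,:,::-1],(400,600)))
cv2.imwrite('pics/t2b.png',cv2.resize(t['image'][:,:,::-1],(800,600)))
o=robot.get_obs();print(o['position'],R.from_quat(o['tool_rot']).as_matrix().round(4))
E
```

```text
[array([ 0.61135182, -0.24168442,  0.004     ]), array([ 0.35364313, -0.26694718,  0.004     ])] 5.598722253330074
[ 0.47187716 -0.34031806  0.26142042] [[ 9.944e-01  1.054e-01 -3.000e-04]
 [ 1.054e-01 -9.944e-01  5.000e-04]
 [-3.000e-04 -5.000e-04 -1.000e+00]]
```

View pics/t2b.png

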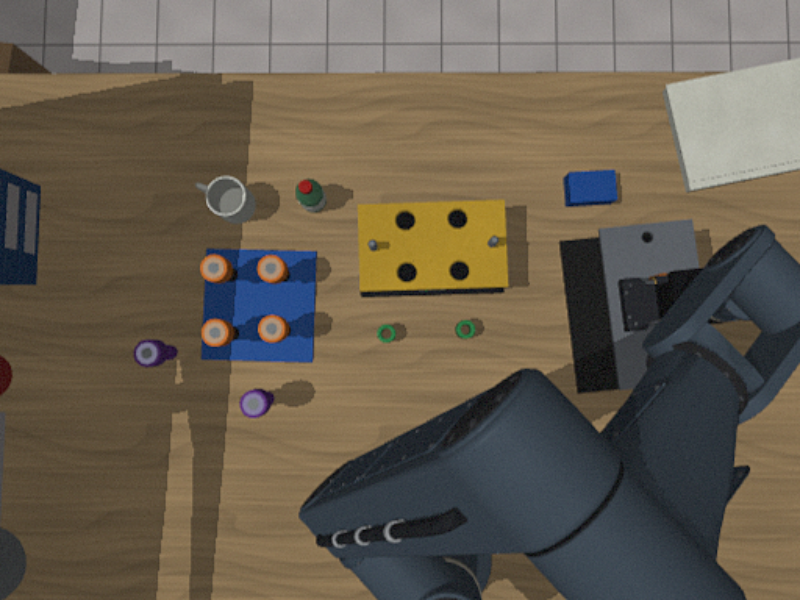

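The top view shows the plate over the mat with all four collar holes clear at (405,220), (458,218), (407,271) and (460,270). Lowering the plate now.

play_rows --steps '[-1,-0.14,0.37,0.2,0,-1,0,0,0.6,0,-1,0,0,0.8,0,-1,0,0,0.9,0,-1,0,0,0.9,0,-1,0,0,0.9,0,-1,0,0,0.9,0,-1,0,0,0.8,0,-1,0,0,0.6,0,-1,0,0,0.4,0]'

```text
time: 13.35
position: [0.4684, -0.3526, 0.0496]
tool_rot: [0.999, 0.052, -0.001, -0.001]
ft_force: [-0.1, -0.2, -3.8]
grip_width: 0.0135
grip_force: 40.0
```

play_rows --steps '[-1,0,0,0.2,0,-1,0,0,0.1,0,-1,0,0,0,0,-1,0,0,0,0,-1,0,0,0,0,-1,0,0,0,0,-1,0,0,0,0,-1,0,0,0,0,-1,0,0,0,0,-1,0,0,0,0]'

```text
time: 14.35
position: [0.469, -0.3522, 0.0426]
tool_rot: [0.999, 0.052, 0.0, 0.0]
ft_force: [0.2, 0.4, -3.2]
grip_width: 0.0133
grip_force: 40.0
```

play_rows --steps '[-1,0,0,0.1,0,-1,0,0,0.1,0,-1,0,0,0.05,0,-1,0,0,0.03,0,-1,0,0,0,0,-1,0,0,0,0,-1,0,0,0,0,-1,0,0,0,0,-1,0,0,0,0,-1,0,0,0,0]'

```text
time: 15.35
position: [0.469, -0.3522, 0.0342]
tool_rot: [0.999, 0.052, 0.0, 0.0]
ft_force: [0.2, 0.4, -4.4]
grip_width: 0.0137
grip_force: 40.0
```

play_rows --steps '[-1,0,0,0.02,0,-1,0,0,0.02,0,-1,0,0,0,0,-1,0,0,0,0,-1,0,0,0,0,-1,0,0,0,0,-1,0,0,0,0,-1,0,0,0,0,-1,0,0,0,0,-1,0,0,0,0]'

```text
time: 16.35
position: [0.4691, -0.3522, 0.0335]
tool_rot: [0.999, 0.052, 0.0, 0.0]
ft_force: [-1.7, 1.6, 5.0]
grip_width: 0.0132
grip_force: 40.0
```

play_rows --steps '[1,0,0,0,0,1,0,0,0,0,1,0,0,0,0,1,0,0,0,0,1,0,0,0,0,1,0,0,0,0,1,0,0,0,0,1,0,0,0,0,1,0,0,-0.3,0,1,0,0,-0.5,0]'

```text
time: 17.35
position: [0.4685, -0.3516, 0.057]
tool_rot: [0.999, 0.052, -0.001, -0.001]
ft_force: [1.0, 0.7, 0.0]
grip_width: 0.0833
grip_force: 0.0
```

play_rows --steps '[1,0,0,-0.8,0,1,0,0,-1,0,1,0,0,-1,0,1,0,0,-1,0,1,0,0,-1,0,1,0,0,-1,0,1,0,0,-1,0,1,0,0,-1,0.36,1,0,0,0,0.36,1,0,0,0,0]'

```text
time: 18.35
position: [0.4692, -0.3523, 0.2937]
tool_rot: [1.0, 0.016, 0.001, 0.002]
ft_force: [-0.5, 0.4, -0.7]
grip_width: 0.087
grip_force: 0.0
```

play_rows --steps '[1,-0.11,-0.9,0,0,1,-0.11,-0.9,0,0,1,-0.11,-0.9,0,0,1,-0.11,-0.9,0,0,1,-0.11,-0.9,0,0,1,-0.11,-0.9,0,0,1,-0.11,-0.9,0,0,1,-0.11,-0.9,0,0,1,-0.11,-0.9,0,0,1,-0.11,-0.9,0,0]'

```text
time: 19.35
position: [0.4261, -0.082, 0.2908]
tool_rot: [1.0, 0.017, -0.001, -0.0]
ft_force: [0.8, -0.4, 1.0]
grip_width: 0.0871
grip_force: 0.0
```

play_rows --steps '[1,-0.11,-0.9,0,0,1,-0.11,-0.9,0,0,1,-0.11,-0.9,0,0,1,-0.11,-0.9,0,0,1,0,0,0,0,1,0,0,0,0,1,0,0,0,0,1,0,0,0,0,1,0,0,0,0,1,0,0,0,0]'

```text
time: 20.35
position: [0.4105, 0.0236, 0.2909]
tool_rot: [1.0, 0.016, -0.0, -0.0]
ft_force: [-0.8, -0.1, -0.5]
grip_width: 0.087
grip_force: 0.0
```

```bash
python3 - <<'E'
from h import *
w=cam('wrist','w3.png');cam('top','t3.png');cam('scene','s3.png')
cv2.imwrite('pics/w3b.png',cv2.resize(w['image'][:,:,::-1],(800,600),interpolation=cv2.INTER_CUBIC))
o=robot.get_obs();print(o['time'],o['position'],R.from_quat(o['tool_rot']).as_matrix().round(4))
E
```

```text
20.5 [0.41047369 0.02386259 0.29089834] [[ 9.995e-01  3.230e-02 -1.000e-04]
 [ 3.230e-02 -9.995e-01 -0.000e+00]
 [-1.000e-04  0.000e+00 -1.000e+00]]
```

View pics/w3b.png

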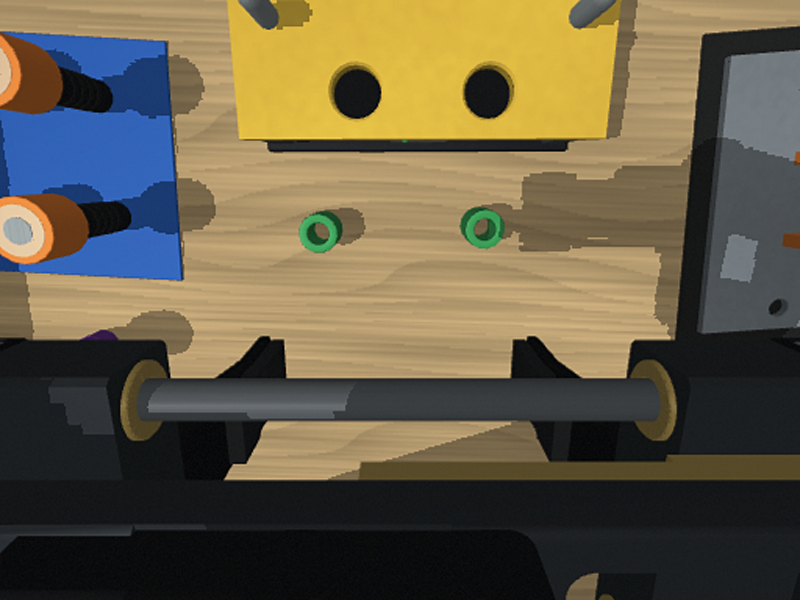

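w3 shows sleeve tops at (319,232) and (482,228) and the near collars at (356,93) and (489,93). I'll move forward for a view of the pins and all four holes.

play_rows --steps '[1,0.5,0.1,0,0,1,0.5,0.1,0,0,1,0.5,0,0,0,1,0.5,0,0,0,1,0.5,0,0,0,1,0.5,0,0,0,1,0,0,0,0,1,0,0,0,0,1,0,0,0,0,1,0,0,0,0]'

```text
time: 21.5
position: [0.4997, 0.0212, 0.291]
tool_rot: [1.0, 0.016, -0.0, -0.0]
ft_force: [0.3, -1.0, 0.2]
grip_width: 0.0868
grip_force: 0.0
```

```bash
python3 - <<'E'
from h import *
w=cam('wrist','w4.png');
cv2.imwrite('pics/w4b.png',cv2.resize(w['image'][:,:,::-1],(800,600),interpolation=cv2.INTER_CUBIC))
t=load('t3.png')['image'][120:220,222:334]
cv2.imwrite('pics/t3c.png',cv2.resize(t[:,:,::-1],None,fx=6,fy=6,interpolation=cv2.INTER_CUBIC))
o=robot.get_obs();print(o['time'],o['position'])
E
```

```text
21.55 [0.49991406 0.02113358 0.29105164]
```

View pics/w4b.png

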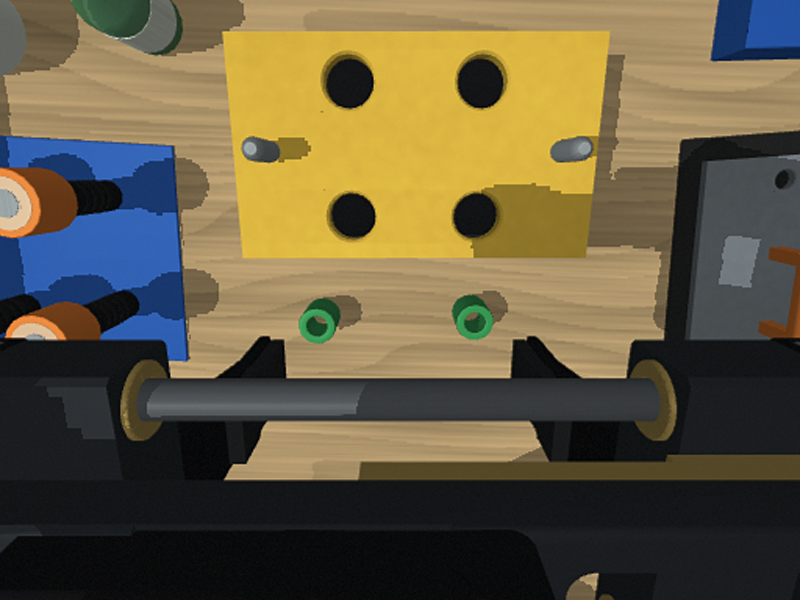

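View pics/t3c.png

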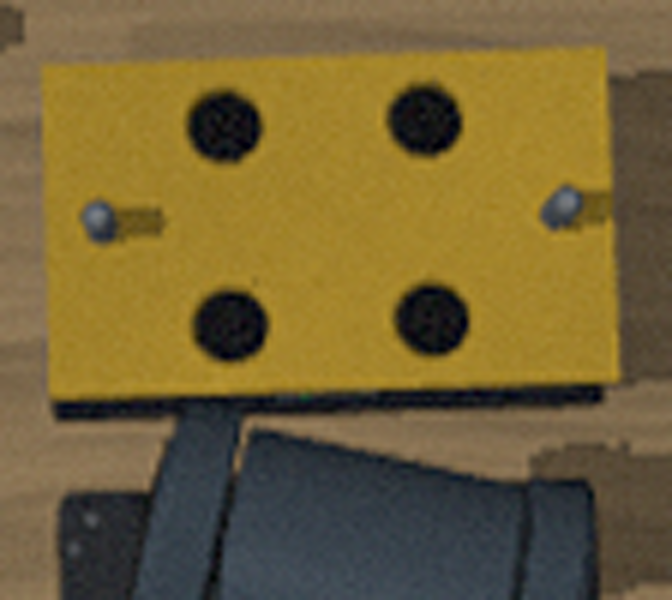

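w4 (800x600): holes at (348,81), (481,80), (352,215) and (475,215), pin tips at (249,148) and (584,148), sleeve tops at (318,324) and (473,320). The top crop shows the holes at (225,126), (425,121), (231,325) and (432,319). I'll fit the station pose per image.

```bash
cat > st.py <<'E'
from h import *
from scipy.optimize import least_squares as LS
H=[(48,48,100),(48,-48,100),(-48,48,100),(-48,-48,100),(0,108,145),(0,-108,145),(80,135,100),(80,-135,100),(-80,-135,100),(-80,135,100)]
H=np.array(H)/1000.
def W(p,L):
    c,s=np.cos(p[2]),np.sin(p[2]);L=np.array(L);return np.c_[p[0]+c*L[:,0]-s*L[:,1],p[1]+s*L[:,0]+c*L[:,1],L[:,2]]
def fit(obs):
    f=lambda p:np.concatenate([(proj(c,W(p,H[i]))-u).ravel() for c,i,u in obs])
    r=LS(f,[.583,.01,.03],loss='soft_l1');return r.x,f(r.x)
E
python3 - <<'E'
from st import *
k=.64
w4=load('w4.png');w3=load('w3.png');t=load('t3.png');A=np.array
u4=A([(348,81),(481,80),(352,215),(475,215),(249,148),(584,148),(223,31),(610,31),(586,258),(244,258)])*k
u3=A([(356,93),(489,93),(608,137),(239,139)])*k
ut=A([(225,126),(425,121),(231,325),(432,319),(100,218),(568,203),(43,66),(606,47),(620,382),(50,400)])/6.+[222,120]
o4=(w4,list(range(10)),u4);o3=(w3,[2,3,8,9],u3);ot=(t,list(range(10)),ut)
for n,o in (('w4',[o4]),('w3',[o3]),('t',[ot]),('all',[o4,o3,ot])):
    p,r=fit(o);print(n,p.round(4),r.reshape(-1,2).round(1).tolist() if n in('w4','t') else '')
print(W(p,H[:6]).round(4))
a,b=w3,w4
for n,x,y in (('s+',(319.5,232),(318,324)),('s-',(482,228),(473,320))):
    print(n,tri((a,A(x)*k),(b,A(y)*k)),onz(a,A(x)*k,.04),onz(b,A(y)*k,.04))
E
```

```text
w4 [0.587  0.0113 0.0348] [[0.2, -0.1], [0.8, 0.4], [-0.1, 0.7], [0.9, 0.7], [1.0, -0.1], [-0.2, -0.3], [-0.3, 0.1], [-0.6, -0.2], [-0.8, -0.7], [-0.7, -0.5]]
w3 [0.5865 0.0114 0.0383] 
t [0.5825 0.0106 0.0331] [[-0.0, 0.1], [0.2, -0.1], [0.0, 0.3], [0.3, 0.2], [-0.5, -0.3], [0.2, -0.3], [-0.3, 0.0], [0.0, 0.2], [0.1, 0.0], [-0.1, -0.1]]
all [0.5865 0.0112 0.0354] 
[[ 0.6328  0.0609  0.1   ]
 [ 0.6362 -0.0351  0.1   ]
 [ 0.5369  0.0575  0.1   ]
 [ 0.5403 -0.0385  0.1   ]
 [ 0.5827  0.1191  0.145 ]
 [ 0.5903 -0.0967  0.145 ]]
s+ [0.42699453 0.09575939 0.03706432] [0.42737753 0.09525763 0.04      ] [0.4280055  0.09525293 0.04      ]
s- [ 0.43520852 -0.0538919   0.03382489] [ 0.43590387 -0.05226205  0.04      ] [ 0.43716375 -0.05322921  0.04      ]
```

play_rows --steps '[1,-0.73,0.8,0.5,0,1,-0.73,0.8,0.5,0,1,-0.73,0.8,0.5,0,1,0,0,0.9,0,1,0,0,0.9,0,1,0,0,0.9,0,1,0,0,0.9,0,1,0,0,0.9,0,1,0,0,0.9,0,1,0,0,0.9,0]'

```text
time: 22.55
position: [0.4376, -0.0532, 0.0563]
tool_rot: [1.0, 0.016, 0.001, 0.0]
ft_force: [-0.2, 0.1, 0.1]
grip_width: 0.0872
grip_force: 0.0
```

play_rows --steps '[1,0,0,0.6,0,1,0,0,0.5,0,1,0,0,0.3,0,1,0,0,0.1,0,-1,0,0,0,0,-1,0,0,0,0,-1,0,0,0,0,-1,0,0,0,0,-1,0,0,0,0,-1,0,0,0,0]' --grip_force 15

```text
time: 23.55
position: [0.4374, -0.0531, 0.0122]
tool_rot: [1.0, 0.016, 0.0, 0.0]
ft_force: [-0.6, -0.2, -0.4]
grip_width: 0.0468
grip_force: 0.0
```

play_rows --steps '[-1,0,0,0,0,-1,0,0,0,0,-1,0,0,0,0,-1,0,0,0,0,-1,0,0,0,0,-1,0,0,0,0,-1,0,0,0,0,-1,0,0,0,0,-1,0,0,0,0,-1,0,0,0,0]'

```text
time: 24.55
position: [0.4373, -0.0531, 0.012]
tool_rot: [1.0, 0.016, 0.0, 0.0]
ft_force: [-0.1, -1.2, 2.3]
grip_width: 0.0345
grip_force: 15.0
```

play_rows --steps '[-1,0,0,-0.3,0,-1,0,0,-0.6,0,-1,0,0,-0.8,0,-1,0,0,-0.8,0,-1,0,0,-0.8,0,-1,0,0,-0.8,0,-1,0,0,-0.8,0,-1,0,0,-0.5,0,-1,0,0,-0.2,0,-1,0,0,0,0]'

```text
time: 25.55
position: [0.4374, -0.0531, 0.1807]
tool_rot: [1.0, 0.016, 0.001, 0.0]
ft_force: [0.5, -0.1, -0.4]
grip_width: 0.034
grip_force: 15.0
```

play_rows --steps '[-1,0.4,0.13,0,0,-1,0.7,0.22,0,0,-1,0.8,0.25,0,0,-1,0.8,0.25,0,0,-1,0.8,0.25,0,0,-1,0.7,0.25,0,0,-1,0.5,0.16,0,0,-1,0.33,0.1,0,0,-1,0,0,0,0,-1,0,0,0,0]'

```text
time: 26.55
position: [0.5888, -0.096, 0.1789]
tool_rot: [1.0, 0.016, -0.001, -0.001]
ft_force: [0.3, -0.5, 0.1]
grip_width: 0.0348
grip_force: 15.0
```

```bash
python3 - <<'E'
from h import *
s=cam('scene','s5.png');w=cam('wrist','w5.png')
cv2.imwrite('pics/s5b.png',np.hstack([cv2.resize(s['image'][110:230,140:300,::-1],None,fx=2.5,fy=2.5,interpolation=cv2.INTER_CUBIC),cv2.resize(w['image'][:,:,::-1],(400,300))]))
o=robot.get_obs();print(o['time'],o['position'],o['grip_width'],o['grip_force'])
E
```

```text
26.65 [ 0.58853114 -0.09588997  0.17947964] 0.0345088886038681 14.999881536641624
```

View pics/s5b.png

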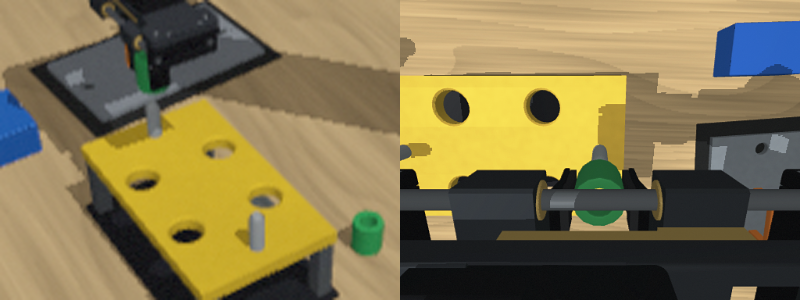

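play_rows --steps '[-1,0.05,0.02,0.3,0,-1,0,0,0.3,0,-1,0,0,0.2,0,-1,0,0,0.2,0,-1,0,0,0.2,0,-1,0,0,0.2,0,-1,0,0,0,0,-1,0,0,0,0,-1,0,0,0,0,-1,0,0,0,0]'

```text
time: 27.65
position: [0.5912, -0.0969, 0.1382]
tool_rot: [1.0, 0.016, 0.0, 0.0]
ft_force: [0.4, 0.5, -0.4]
grip_width: 0.0346
grip_force: 15.0
```

play_rows --steps '[-1,0,0,0.2,0,-1,0,0,0.2,0,-1,0,0,0.2,0,-1,0,0,0.15,0,-1,0,0,0.05,0,-1,0,0,0.03,0,-1,0,0,0,0,-1,0,0,0,0,-1,0,0,0,0,-1,0,0,0,0]'

```text
time: 28.65
position: [0.5912, -0.0969, 0.1132]
tool_rot: [1.0, 0.016, 0.0, 0.0]
ft_force: [0.9, 0.0, -0.7]
grip_width: 0.0343
grip_force: 15.0
```

play_rows --steps '[-1,0,0,0.04,0,-1,0,0,0.02,0,-1,0,0,0,0,0,0,0,0,0,1,0,0,0,0,1,0,0,0,0,1,0,0,0,0,1,0,0,0,0,1,0,0,0,0,1,0,0,0,0]'

```text
time: 29.65
position: [0.5912, -0.0969, 0.1112]
tool_rot: [1.0, 0.016, -0.0, -0.0]
ft_force: [0.2, 0.2, -0.3]
grip_width: 0.0817
grip_force: 0.0
```

play_rows --steps '[1,0,0,-0.2,0,1,0,0,-0.4,0,1,0,0,-0.8,0,1,0,0,-0.9,0,1,0,0,-0.9,0,1,0,0,-0.9,0,1,0,0,-0.9,0,1,0,0,-0.9,0,1,-0.3,-0.4,0,0,1,-0.5,-0.7,0,0]'

```text
time: 30.65
position: [0.5665, -0.0651, 0.2895]
tool_rot: [1.0, 0.016, 0.002, 0.001]
ft_force: [-0.7, -0.0, -0.9]
grip_width: 0.0869
grip_force: 0.0
```

play_rows --steps '[1,-0.75,-0.9,0,0,1,-0.75,-0.9,0,0,1,-0.75,-0.9,0,0,1,-0.75,-0.9,0,0,1,-0.75,-0.9,0,0,1,-0.68,-0.98,0,0,1,0,0,0,0,1,0,0,0,0,1,0,0,0,0,1,0,0,0,0]'

```text
time: 31.65
position: [0.4286, 0.0946, 0.2882]
tool_rot: [1.0, 0.016, 0.0, 0.0]
ft_force: [0.3, -0.0, 0.1]
grip_width: 0.0872
grip_force: 0.0
```

```bash
cat > g.py <<'E'
from h import *
# green blobs in wrist image -> centre of top ring at z=.04
def greens(c):
    hsv=cv2.cvtColor(np.array(c['image']),cv2.COLOR_RGB2HSV)
    m=cv2.inRange(hsv,(60,110,50),(85,255,255));n,l,s,ce=cv2.connectedComponentsWithStats(m)
    return [(ce[i].round(1),s[i][:4].tolist(),s[i][4]) for i in range(1,n) if s[i][4]>60]
E
python3 - <<'E'
from g import *
w=cam('wrist','w6.png');s=cam('scene','s6.png');o=robot.get_obs();print(o['time'],o['position'])
for b in greens(w): print('w',b,onz(w,b[0],.03))
for b in greens(s): print('s',b,onz(s,b[0],.02),onz(s,b[0],.12))
E
```

```text
31.75 [0.42847889 0.09455834 0.28811343]
w (array([447.6,  26.5]), [420, 1, 58, 48], np.int32(1607)) [ 0.61420819 -0.151642    0.03      ]
w (array([252.7, 162.3]), [241, 149, 24, 27], np.int32(427)) [0.42669889 0.09706521 0.03      ]
s (array([201.4, 157.3]), [195, 148, 13, 18], np.int32(175)) [ 0.53939324 -0.21396954  0.02      ] [ 0.58931627 -0.09479145  0.12      ]
s (array([286.4, 202.8]), [281, 195, 12, 17], np.int32(182)) [0.42690528 0.09860435 0.02      ] [0.49040538 0.18005542 0.12      ]
```

play_rows --steps '[1,-0.03,-0.04,0.6,0,1,0,0,0.9,0,1,0,0,0.9,0,1,0,0,0.9,0,1,0,0,0.9,0,1,0,0,0.9,0,1,0,0,0.9,0,1,0,0,0.9,0,1,0,0,0.7,0,1,0,0,0.5,0]'

```text
time: 32.75
position: [0.4271, 0.0958, 0.0436]
tool_rot: [1.0, 0.016, -0.001, -0.0]
ft_force: [0.2, 1.1, -0.2]
grip_width: 0.0873
grip_force: 0.0
```

play_rows --steps '[1,0,0,0.5,0,1,0,0,0.4,0,1,0,0,0.2,0,1,0,0,0,0,-1,0,0,0,0,-1,0,0,0,0,-1,0,0,0,0,-1,0,0,0,0,-1,0,0,0,0,-1,0,0,0,0]'

```text
time: 33.75
position: [0.4271, 0.0964, 0.0124]
tool_rot: [1.0, 0.016, 0.0, 0.0]
ft_force: [-0.6, 0.4, -0.2]
grip_width: 0.0468
grip_force: 0.0
```

play_rows --steps '[-1,0,0,0,0,-1,0,0,0,0,-1,0,0,0,0,-1,0,0,0,0,-1,0,0,0,0,-1,0,0,0,0,-1,0,0,0,0,-1,0,0,0,0,-1,0,0,0,0,-1,0,0,0,0]'

```text
time: 34.75
position: [0.427, 0.0964, 0.0123]
tool_rot: [1.0, 0.016, 0.0, -0.0]
ft_force: [0.5, 0.7, 1.3]
grip_width: 0.0346
grip_force: 15.0
```

play_rows --steps '[-1,0,0,-0.3,0,-1,0,0,-0.6,0,-1,0,0,-0.8,0,-1,0,0,-0.8,0,-1,0,0,-0.8,0,-1,0,0,-0.8,0,-1,0,0,-0.8,0,-1,0,0,-0.5,0,-1,0,0,-0.2,0,-1,0,0,0,0]'

```text
time: 35.75
position: [0.4272, 0.0964, 0.181]
tool_rot: [1.0, 0.016, 0.001, 0.0]
ft_force: [0.7, -0.5, -1.2]
grip_width: 0.0343
grip_force: 15.0
```

play_rows --steps '[-1,0.4,0,0,0,-1,0.7,-0.1,0,0,-1,0.8,-0.1,0,0,-1,0.8,-0.1,0,0,-1,0.8,-0.1,0,0,-1,0.8,-0.1,0,0,-1,0.6,-0.09,0,0,-1,0.32,0,0,0,-1,0,0,0,0,-1,0,0,0,0]'

```text
time: 36.75
position: [0.5818, 0.1191, 0.1792]
tool_rot: [1.0, 0.016, -0.002, 0.0]
ft_force: [0.4, -0.4, -0.6]
grip_width: 0.0345
grip_force: 15.0
```

play_rows --steps '[-1,0,0,0.3,0,-1,0,0,0.3,0,-1,0,0,0.2,0,-1,0,0,0.2,0,-1,0,0,0.2,0,-1,0,0,0.2,0,-1,0,0,0,0,-1,0,0,0,0,-1,0,0,0,0,-1,0,0,0,0]'

```text
time: 37.75
position: [0.5832, 0.1192, 0.1386]
tool_rot: [1.0, 0.016, 0.0, 0.0]
ft_force: [-0.6, 0.0, 0.4]
grip_width: 0.0346
grip_force: 15.0
```

play_rows --steps '[-1,0,0,0.2,0,-1,0,0,0.2,0,-1,0,0,0.2,0,-1,0,0,0.15,0,-1,0,0,0.05,0,-1,0,0,0.05,0,-1,0,0,0.04,0,-1,0,0,0,0,-1,0,0,0,0,-1,0,0,0,0]'

```text
time: 38.75
position: [0.5829, 0.1192, 0.1123]
tool_rot: [1.0, 0.016, 0.0, 0.0]
ft_force: [-2.2, 1.1, 6.4]
grip_width: 0.0348
grip_force: 15.0
```

play_rows --steps '[0,0,0,0,0,1,0,0,0,0,1,0,0,0,0,1,0,0,0,0,1,0,0,0,0,1,0,0,-0.3,0,1,0,0,-0.6,0,1,0,0,-0.9,0,1,0,0,-0.9,0,1,0,0,-0.9,0]'

```text
time: 39.75
position: [0.5829, 0.1192, 0.2212]
tool_rot: [1.0, 0.016, 0.0, -0.0]
ft_force: [0.6, 0.9, -0.1]
grip_width: 0.0867
grip_force: 0.0
```

play_rows --steps '[1,0,0,-1,0,1,0,0,-1,0,1,0,0,-1,0,1,0,0,-0.2,0,1,0,0,0,0,1,0,0,0,0,1,0,0,0,0,1,0,0,0,0,1,0,0,0,0,1,0,0,0,0]'

```text
time: 40.75
position: [0.5828, 0.1192, 0.315]
tool_rot: [1.0, 0.016, -0.001, 0.0]
ft_force: [0.1, -0.6, -0.3]
grip_width: 0.087
grip_force: 0.0
```

```bash
python3 - <<'E'
from g import *
s=cam('scene','s7.png');t=cam('top','t7.png');w=cam('wrist','w7.png');o=robot.get_obs();print(o['time'],o['position'])
for b in greens(s): print('s',b,onz(s,b[0],.12))
def oranges(c,hi=22):
    hsv=cv2.cvtColor(np.array(c['image']),cv2.COLOR_RGB2HSV);m=cv2.inRange(hsv,(5,140,90),(18,255,255))
    n,l,st,ce=cv2.connectedComponentsWithStats(m)
    return [(ce[i].round(1),st[i][:4].tolist(),st[i][4]) for i in range(1,n) if st[i][4]>60]
for n,c in(('s',s),('t',t)):
  for b in oranges(c): print(n,b,onz(c,b[0],.12 if n=='t' else .105))
E
```

```text
40.9 [0.58290691 0.11923988 0.31538712]
s (array([201.4, 157.5]), [195, 149, 13, 17], np.int32(173)) [ 0.58972041 -0.09397626  0.12      ]
s (array([242.2, 202.6]), [236, 192, 13, 20], np.int32(199)) [0.58398527 0.12197197 0.12      ]
s (array([32.5, 53.9]), [0, 0, 89, 123], np.int32(7034)) [ 0.8605053  -1.06707198  0.105     ]
s (array([296.9,  21.1]), [258, 0, 68, 42], np.int32(1876)) [-0.25715352 -0.80606215  0.105     ]
s (array([201.3, 125.3]), [190, 118, 24, 19], np.int32(169)) [ 0.50951772 -0.2592312   0.105     ]
s (array([502.4, 149.9]), [495, 134, 17, 26], np.int32(101)) [-0.19199089  0.31708572  0.105     ]
s (array([333.8, 231.8]), [324, 216, 22, 27], np.int32(314)) [0.44125629 0.30771104 0.105     ]
s (array([298.4, 251. ]), [288, 235, 23, 28], np.int32(335)) [0.54736774 0.31092867 0.105     ]
s (array([365.2, 259.1]), [354, 242, 25, 29], np.int32(355)) [0.4337301  0.40786728 0.105     ]
s (array([326.3, 283.9]), [315, 266, 25, 30], np.int32(359)) [0.54954242 0.41403774 0.105     ]
t (array([137. , 171.4]), [128, 163, 18, 18], np.int32(114)) [0.53872177 0.40440188 0.12      ]
t (array([173.7, 172. ]), [165, 163, 18, 18], np.int32(99)) [0.53723017 0.3008231  0.12      ]
t (array([399.2, 198.3]), [392, 184, 13, 30], np.int32(173)) [ 0.46516171 -0.3275849   0.12      ]
t (array([174.4, 210.2]), [165, 202, 18, 17], np.int32(104)) [0.4300883  0.29697286 0.12      ]
t (array([138.1, 212.6]), [128, 204, 19, 18], np.int32(111)) [0.42305014 0.39852233 0.12      ]
```

play_rows --steps '[1,-0.57,-0.87,-0.1,0,1,-0.57,-0.87,-0.1,0,1,-0.57,-0.87,-0.1,0,1,-0.57,-0.87,-0.1,0,1,-0.57,-0.87,-0.1,0,1,-0.57,-0.87,0,0,1,-0.57,-0.87,0,0,1,-0.57,-0.87,0,0,1,-0.57,-0.87,0,0,1,0,0,0,0]'

```text
time: 41.9
position: [0.419, 0.3515, 0.3308]
tool_rot: [1.0, 0.019, -0.0, -0.001]
ft_force: [0.3, -0.3, 0.3]
grip_width: 0.0874
grip_force: 0.0
```

```bash
python3 -c "
from h import *
cam('wrist','w8.png');print(robot.get_obs()['position'])"
```

```text
[0.42032799 0.35010513 0.33068352]
```

play_rows --steps '[1,0.5,0,0,0,1,0.5,0,0,0,1,0.5,0,0,0,1,0.5,0,0,0,1,0,0,0,0,1,0,0,0,0,1,0,0,0,0,1,0,0,0,0,1,0,0,0,0,1,0,0,0,0]'

```text
time: 42.95
position: [0.481, 0.3511, 0.3308]
tool_rot: [1.0, 0.017, 0.0, -0.0]
ft_force: [-0.2, -0.7, -0.1]
grip_width: 0.0871
grip_force: 0.0
```

```bash
python3 -c "
from h import *
w=cam('wrist','w9.png');print(robot.get_obs()['position'])
a=cv2.imread('pics/w8.png')[:240];b=cv2.imread('pics/w9.png')[:240]
cv2.imwrite('pics/w89.png',cv2.resize(np.vstack([a,b]),None,fx=1.25,fy=1.25,interpolation=cv2.INTER_CUBIC))"
```

```text
[0.48105644 0.35106025 0.33077235]
```

View pics/w89.png

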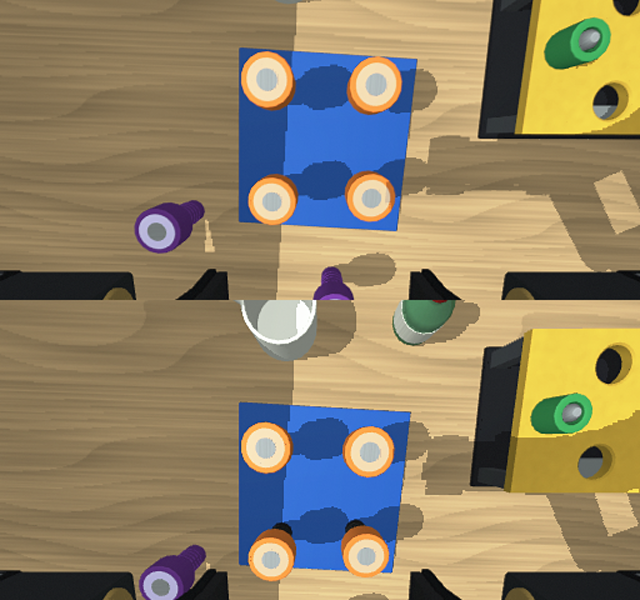

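The views show four orange torches on the pad, with lens centres at (268,80), (376,84), (273,200) and (371,197) in the upper half of the picture. In the lower half (w9) they are at (265,148), (369,152), (271,258) and (366,255). The sleeve on pin+ is seated. I'll refine these by fitting the lens disc.

```bash
cat > tor.py <<'E'
from h import *
def lens(c,seed):
    im=np.array(c['image']).astype(int);x,y=map(int,seed);r=26
    hsv=cv2.cvtColor(np.array(c['image']),cv2.COLOR_RGB2HSV)
    m=((hsv[...,1]>=25)&(hsv[...,1]<110)&(hsv[...,2]>170)).astype(np.uint8)
    k=np.zeros_like(m);cv2.circle(k,(x,y),r,1,-1);m*=k
    cs,_=cv2.findContours(m,cv2.RETR_EXTERNAL,cv2.CHAIN_APPROX_NONE)
    q=max(cs,key=cv2.contourArea);e=cv2.fitEllipse(cv2.convexHull(q));return e
E
python3 - <<'E'
from tor import *
a=load('w8.png');b=load('w9.png')
S={'A':((268,80),(265,148)),'B':((376,84),(369,152)),'C':((273,200),(271,258)),'D':((371,197),(366,255))}
for n,(x,y) in S.items():
    ea=lens(a,np.array(x)/1.25);eb=lens(b,np.array(y)/1.25)
    print(n,np.round(ea[0],1),np.round(ea[1],1),np.round(eb[0],1),tri((a,ea[0]),(b,eb[0])).round(4),onz(a,ea[0],.124)[:2].round(4),onz(b,eb[0],.124)[:2].round(4))
E
```

```text
A [212.9  63. ] [31.7 34.4] [211.8 117.8] [0.5418 0.4052 0.1277] [0.5424 0.4056] [0.5417 0.4059]
B [300.4  67. ] [31.5 34.1] [295.4 121.1] [0.5414 0.3026 0.1277] [0.542 0.302] [0.5413 0.3022]
C [217.  160.8] [28.7 29.3] [216.2 207.4] [0.4265 0.3998 0.1279] [0.4258 0.4001] [0.4252 0.4004]
D [296.8 158.1] [28.5 29.9] [292.5 204.5] [0.4338 0.2987 0.1272] [0.4333 0.298 ] [0.4328 0.2984]
```

play_rows --steps '[1,0.65,0.57,0,0,1,0.65,0.57,0,0,1,0.66,0.56,0,0,1,0,0,0.9,0,1,0,0,0.9,0,1,0,0,0.9,0,1,0,0,0.9,0,1,0,0,0.9,0,1,0,0,0.8,0,1,0,0,0.6,0]'

```text
time: 44.0
position: [0.541, 0.3018, 0.1519]
tool_rot: [1.0, 0.017, -0.001, 0.0]
ft_force: [0.1, -0.5, -1.1]
grip_width: 0.087
grip_force: 0.0
```

play_rows --steps '[1,0,0,0,0,1,0,0,0,0,1,0,0,0,0,1,0,0,0,0,1,0,0,0,0,1,0,0,0,0,1,0,0,0,0,1,0,0,0,0,1,0,0,0,0,1,0,0,0,0]'

```text
time: 45.0
position: [0.5418, 0.3019, 0.1535]
tool_rot: [1.0, 0.016, -0.0, 0.0]
ft_force: [-0.6, 0.4, -0.8]
grip_width: 0.0867
grip_force: 0.0
```

play_rows --steps '[1,0,0,0.5,0,1,0,0,0.7,0,1,0,0,0.5,0,1,0,0,0.3,0,1,0,0,0,0,-1,0,0,0,0,-1,0,0,0,0,-1,0,0,0,0,-1,0,0,0,0,-1,0,0,0,0]' --grip_force 20

```text
time: 46.0
position: [0.542, 0.302, 0.094]
tool_rot: [1.0, 0.016, 0.0, -0.0]
ft_force: [-1.0, 0.7, -0.9]
grip_width: 0.0548
grip_force: 0.0
```

play_rows --steps '[-1,0,0,0,0,-1,0,0,0,0,-1,0,0,0,0,-1,0,0,0,0,-1,0,0,0,0,-1,0,0,0,0,-1,0,0,-0.1,0,-1,0,0,-0.2,0,-1,0,0,-0.3,0,-1,0,0,-0.5,0]'

```text
time: 47.0
position: [0.5409, 0.3015, 0.1262]
tool_rot: [1.0, 0.016, -0.001, 0.0]
ft_force: [0.2, 0.1, -1.0]
grip_width: 0.0496
grip_force: 20.0
```

play_rows --steps '[-1,0,0,-0.7,0,-1,0,0,-0.9,0,-1,0,0,-0.9,0,-1,0,0,-0.9,0,-1,0,0,-0.9,0,-1,0.1,0.5,0,0,-1,0.3,0.8,0,0,-1,0.3,0.9,0,0,-1,0.3,0.9,0,0,-1,0.3,0.9,0,0]'

```text
time: 48.0
position: [0.5841, 0.1811, 0.2543]
tool_rot: [1.0, 0.016, -0.001, 0.0]
ft_force: [0.6, 0.4, -1.5]
grip_width: 0.0497
grip_force: 20.0
```

play_rows --steps '[-1,0.3,0.9,0,0,-1,0.3,0.9,0,0,-1,0.3,0.9,0,0,-1,0.3,0.7,0,0,-1,0.2,0.4,0,0,-1,0.07,0.33,0,0,-1,0,0,0,0,-1,0,0,0,0,-1,0,0,0,0,-1,0,0,0,0]'

```text
time: 49.0
position: [0.6325, 0.0619, 0.2557]
tool_rot: [1.0, 0.017, -0.0, -0.0]
ft_force: [-0.0, 0.3, -2.5]
grip_width: 0.0494
grip_force: 20.0
```

```bash
python3 - <<'E'
from h import *
s=cam('scene','s10.png');w=cam('wrist','w10.png')
a=cv2.resize(s['image'][60:220,130:290,::-1],(600,600),interpolation=cv2.INTER_CUBIC);cv2.imwrite('pics/s10b.png',a)
o=robot.get_obs();print(o['time'],o['position'],R.from_quat(o['tool_rot']).as_matrix().round(4).tolist())
E
```

```text
49.1 [0.63261176 0.06163546 0.25567039] [[0.9994, 0.0339, 0.0], [0.0339, -0.9994, 0.0001], [0.0, -0.0001, -1.0]]
```

View pics/s10b.png

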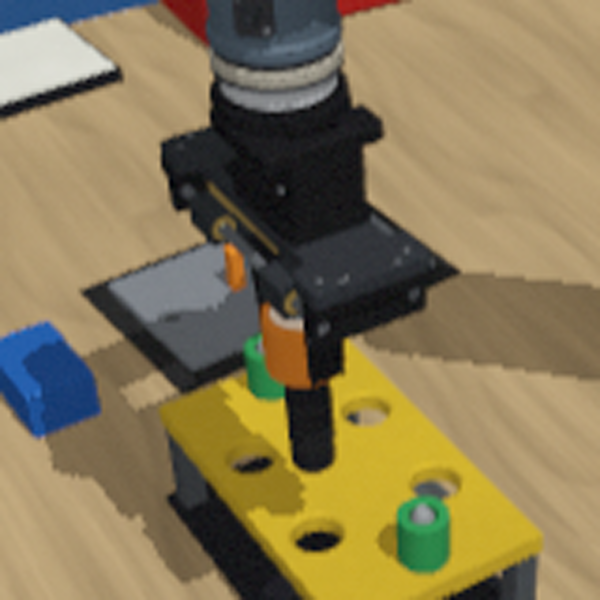

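play_rows --steps '[-1,0,0.02,0.4,0,-1,0,0,0.5,0,-1,0,0,0.5,0,-1,0,0,0.4,0,-1,0,0,0.2,0,-1,0,0,0.2,0,-1,0,0,0.2,0,-1,0,0,0.1,0,-1,0,0,0.1,0,-1,0,0,0,0]'

```text
time: 50.1
position: [0.6328, 0.0603, 0.1774]
tool_rot: [1.0, 0.016, -0.0, -0.0]
ft_force: [0.2, -0.4, -1.3]
grip_width: 0.0491
grip_force: 20.0
```

play_rows --steps '[-1,0,0,0.3,0,-1,0,0,0.3,0,-1,0,0,0.3,0,-1,0,0,0.3,0,-1,0,0,0.3,0,-1,0,0,0.3,0,-1,0,0,0.2,0,-1,0,0,0.1,0,-1,0,0,0.1,0,-1,0,0,0,0]'

```text
time: 51.1
position: [0.6328, 0.0602, 0.1113]
tool_rot: [1.0, 0.016, -0.0, -0.0]
ft_force: [0.0, 0.5, -1.1]
grip_width: 0.0498
grip_force: 20.0
```

play_rows --steps '[-1,0,0,0.05,0,-1,0,0,0.02,0,0,0,0,0,0,1,0,0,0,0,1,0,0,0,0,1,0,0,0,0,1,0,0,-0.3,0,1,0,0,-0.6,0,1,0,0,-0.9,0,1,0,0,-0.9,0]'

```text
time: 52.1
position: [0.6327, 0.0603, 0.1916]
tool_rot: [1.0, 0.016, -0.0, -0.0]
ft_force: [0.9, 0.4, -0.8]
grip_width: 0.0862
grip_force: 0.0
```

play_rows --steps '[1,0,0,-0.9,0,1,0,0,-0.9,0,1,-0.2,-0.9,0,0,1,-0.2,-0.9,0,0,1,-0.2,-0.9,0,0,1,-0.2,-0.9,0,0,1,-0.2,-0.9,0,0,1,-0.2,-0.9,0,0,1,-0.2,-0.9,0,0,1,-0.2,-0.9,0,0]'

```text
time: 53.1
position: [0.5775, 0.2756, 0.2453]
tool_rot: [1.0, 0.016, 0.0, -0.0]
ft_force: [0.3, -0.4, -0.2]
grip_width: 0.0872
grip_force: 0.0
```

play_rows --steps '[1,-0.2,-0.88,0,0,1,-0.2,-0.88,0,0,1,-0.2,-0.88,0,0,1,-0.2,-0.88,0,0,1,-0.2,-0.88,0,0,1,0,0,0.6,0,1,0,0,0.8,0,1,0,0,0.8,0,1,0,0,0.6,0,1,0,0,0,0]'

```text
time: 54.1
position: [0.5415, 0.4045, 0.1579]
tool_rot: [1.0, 0.016, -0.003, 0.001]
ft_force: [0.6, -0.0, -0.1]
grip_width: 0.0871
grip_force: 0.0
```

```bash
python3 - <<'E'
from h import *
t=cam('top','t11.png');s=cam('scene','s11.png');o=robot.get_obs();print(o['time'],o['position'],R.from_quat(o['tool_rot']).as_matrix()[:2,0])
p=proj(t,[[.6328,.0609,.14]])[0];hsv=cv2.cvtColor(t['image'],cv2.COLOR_RGB2HSV)
m=cv2.inRange(hsv,(3,130,80),(17,255,255))
x,y=map(int,p);sub=m[y-14:y+15,x-14:x+15];ys,xs=np.nonzero(sub);print(p,len(xs),xs.mean()+x-14,ys.mean()+y-14)
E
```

```text
54.2 [0.54374281 0.40565094 0.1610584 ] [0.99946224 0.03278847]
[259.21552051 137.05545754] 125 259.352 139.392
```

play_rows --steps '[1,-0.06,0,0.5,0,1,0,0,0.7,0,1,0,0,0.7,0,1,0,0,0.35,0,1,0,0,0,0,-1,0,0,0,0,-1,0,0,0,0,-1,0,0,0,0,-1,0,0,0,0,-1,0,0,0,0]'

```text
time: 55.2
position: [0.5419, 0.4056, 0.0934]
tool_rot: [1.0, 0.016, 0.0, -0.0]
ft_force: [0.7, -0.2, 0.5]
grip_width: 0.055
grip_force: 0.0
```

play_rows --steps '[-1,0,0,0,0,-1,0,0,0,0,-1,0,0,0,0,-1,0,0,0,0,-1,0,0,0,0,-1,0,0,0,0,-1,0,0,-0.1,0,-1,0,0,-0.2,0,-1,0,0,-0.3,0,-1,0,0,-0.5,0]'

```text
time: 56.2
position: [0.5409, 0.405, 0.1258]
tool_rot: [1.0, 0.016, -0.001, 0.001]
ft_force: [0.3, -0.5, -1.3]
grip_width: 0.0499
grip_force: 20.0
```

play_rows --steps '[-1,0,0,-0.7,0,-1,0,0,-0.9,0,-1,0,0,-0.9,0,-1,0,0,-0.9,0,-1,0,0,-0.9,0,-1,0.1,0.5,0,0,-1,0.1,0.8,0,0,-1,0.2,0.9,0,0,-1,0.2,0.9,0,0,-1,0.2,0.9,0,0]'

```text
time: 57.2
position: [0.569, 0.2839, 0.2538]
tool_rot: [1.0, 0.016, -0.001, 0.001]
ft_force: [0.5, -0.2, -1.7]
grip_width: 0.0496
grip_force: 20.0
```

play_rows --steps '[-1,0.17,0.9,0,0,-1,0.17,0.9,0,0,-1,0.17,0.9,0,0,-1,0.17,0.9,0,0,-1,0.17,0.9,0,0,-1,0.17,0.9,0,0,-1,0.17,0.9,0,0,-1,0.17,0.9,0,0,-1,0.17,0.9,0,0,-1,0.17,0.8,0,0]'

```text
time: 58.2
position: [0.6283, 0.0186, 0.2538]
tool_rot: [1.0, 0.016, -0.001, 0.0]
ft_force: [0.5, 0.7, -0.9]
grip_width: 0.0494
grip_force: 20.0
```

play_rows --steps '[-1,0.1,0.8,0,0,-1,0.06,0.6,0,0,-1,0,0.49,0,0,-1,0,0,0,0,-1,0,0,0,0,-1,0,0,0,0,-1,0,0,0,0,-1,0,0,0,0,-1,0,0,0,0,-1,0,0,0,0]'

```text
time: 59.2
position: [0.636, -0.0351, 0.255]
tool_rot: [1.0, 0.017, 0.0, 0.0]
ft_force: [-0.1, 0.8, -1.3]
grip_width: 0.0499
grip_force: 20.0
```

play_rows --steps '[-1,0,0,0.4,0,-1,0,0,0.5,0,-1,0,0,0.5,0,-1,0,0,0.4,0,-1,0,0,0.2,0,-1,0,0,0.2,0,-1,0,0,0.2,0,-1,0,0,0.1,0,-1,0,0,0.1,0,-1,0,0,0,0]'

```text
time: 60.2
position: [0.6359, -0.0354, 0.1768]
tool_rot: [1.0, 0.016, -0.0, -0.0]
ft_force: [0.2, 0.6, -1.6]
grip_width: 0.0496
grip_force: 20.0
```

play_rows --steps '[-1,0,0,0.3,0,-1,0,0,0.3,0,-1,0,0,0.3,0,-1,0,0,0.3,0,-1,0,0,0.3,0,-1,0,0,0.3,0,-1,0,0,0.2,0,-1,0,0,0.1,0,-1,0,0,0.1,0,-1,0,0,0,0]'

```text
time: 61.2
position: [0.6359, -0.0354, 0.1107]
tool_rot: [1.0, 0.016, -0.0, -0.0]
ft_force: [0.5, -0.5, -1.6]
grip_width: 0.0496
grip_force: 20.0
```

play_rows --steps '[-1,0,0,0.04,0,-1,0,0,0.02,0,0,0,0,0,0,1,0,0,0,0,1,0,0,0,0,1,0,0,0,0,1,0,0,-0.3,0,1,0,0,-0.6,0,1,0,0,-0.9,0,1,0,0,-0.9,0]'

```text
time: 62.2
position: [0.6359, -0.0354, 0.1914]
tool_rot: [1.0, 0.016, -0.0, -0.0]
ft_force: [0.4, -0.6, -0.3]
grip_width: 0.0862
grip_force: 0.0
```

play_rows --steps '[1,0,0,-0.9,0,1,0,0,-0.9,0,1,-0.5,-0.9,0,0,1,-0.5,-0.9,0,0,1,-0.5,-0.9,0,0,1,-0.5,-0.9,0,0,1,-0.5,-0.9,0,0,1,-0.5,-0.9,0,0,1,-0.5,-0.9,0,0,1,-0.5,-0.9,0,0]'

```text
time: 63.2
position: [0.5084, 0.1776, 0.2451]
tool_rot: [1.0, 0.016, 0.001, -0.0]
ft_force: [0.2, 0.6, -0.6]
grip_width: 0.0869
grip_force: 0.0
```

play_rows --steps '[1,-0.48,-0.83,0,0,1,-0.48,-0.83,0,0,1,-0.48,-0.83,0,0,1,-0.48,-0.83,0,0,1,-0.48,-0.82,0,0,1,0,0,0.5,0,1,0,0,0.8,0,1,0,0,0.8,0,1,0,0,0.6,0,1,0,0,0,0]'

```text
time: 64.2
position: [0.4314, 0.2977, 0.1617]
tool_rot: [1.0, 0.016, -0.002, 0.001]
ft_force: [-0.8, 0.0, 0.2]
grip_width: 0.087
grip_force: 0.0
```

```bash
python3 - <<'E'
from h import *
o=robot.get_obs();print(o['time'],o['position'],R.from_quat(o['tool_rot']).as_matrix()[:2,0])
t=cam('top','t12.png');s=cam('scene','s12.png')
cv2.imwrite('pics/s12b.png',cv2.resize(s['image'][:,:,::-1],(800,600)))
E
```

```text
64.2 [0.43137958 0.29767585 0.16168994] [0.99945211 0.03280594]
```

View pics/s12b.png

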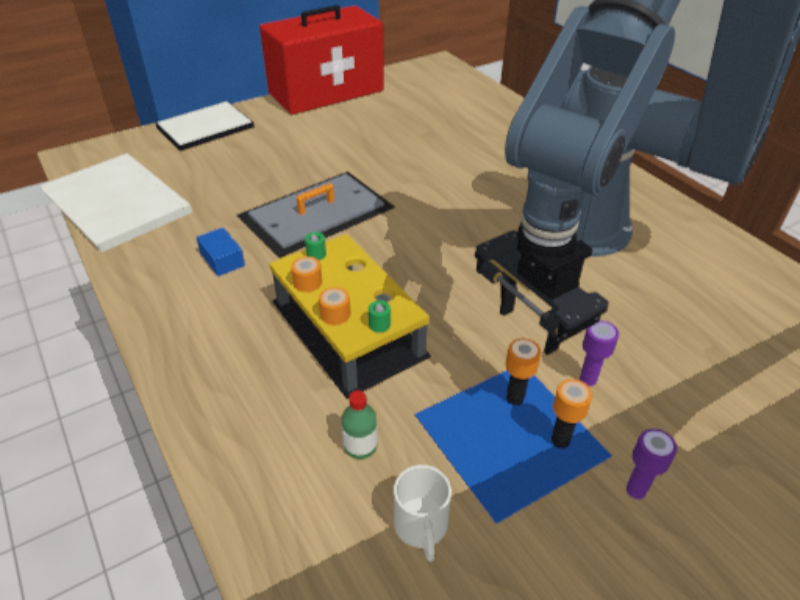

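play_rows --steps '[1,0,0,0.5,0,1,0,0,0.7,0,1,0,0,0.7,0,1,0,0,0.45,0,1,0,0,0,0,-1,0,0,0,0,-1,0,0,0,0,-1,0,0,0,0,-1,0,0,0,0,-1,0,0,0,0]'

```text
time: 65.3
position: [0.4332, 0.2984, 0.0931]
tool_rot: [1.0, 0.016, 0.0, -0.0]
ft_force: [0.5, 0.7, 0.1]
grip_width: 0.0551
grip_force: 0.0
```

play_rows --steps '[-1,0,0,0,0,-1,0,0,0,0,-1,0,0,0,0,-1,0,0,0,0,-1,0,0,0,0,-1,0,0,0,0,-1,0,0,-0.1,0,-1,0,0,-0.2,0,-1,0,0,-0.3,0,-1,0,0,-0.5,0]'

```text
time: 66.3
position: [0.4322, 0.298, 0.1255]
tool_rot: [1.0, 0.016, -0.001, 0.0]
ft_force: [-0.2, 0.4, -1.8]
grip_width: 0.0493
grip_force: 20.0
```

play_rows --steps '[-1,0,0,-0.7,0,-1,0,0,-0.9,0,-1,0,0,-0.9,0,-1,0,0,-0.9,0,-1,0,0,-0.9,0,-1,0.2,0.5,0,0,-1,0.3,0.8,0,0,-1,0.4,0.9,0,0,-1,0.4,0.9,0,0,-1,0.4,0.9,0,0]'

```text
time: 67.3
position: [0.4878, 0.1791, 0.2552]
tool_rot: [1.0, 0.017, 0.0, -0.0]
ft_force: [0.7, -0.2, -1.8]
grip_width: 0.0494
grip_force: 20.0
```

play_rows --steps '[-1,0.4,0.9,0,0,-1,0.4,0.9,0,0,-1,0.4,0.9,0,0,-1,0.2,0.8,0,0,-1,0.09,0.64,0,0,-1,0,0,0,0,-1,0,0,0,0,-1,0,0,0,0,-1,0,0,0,0,-1,0,0,0,0]'

```text
time: 68.3
position: [0.5363, 0.0582, 0.2547]
tool_rot: [1.0, 0.017, -0.0, -0.0]
ft_force: [1.0, 0.1, -0.2]
grip_width: 0.0494
grip_force: 20.0
```

play_rows --steps '[-1,0,0.02,0.4,0,-1,0,0,0.5,0,-1,0,0,0.5,0,-1,0,0,0.4,0,-1,0,0,0.2,0,-1,0,0,0.2,0,-1,0,0,0.2,0,-1,0,0,0.1,0,-1,0,0,0.1,0,-1,0,0,0,0]'

```text
time: 69.3
position: [0.5366, 0.0568, 0.1765]
tool_rot: [1.0, 0.016, -0.0, -0.0]
ft_force: [-0.9, -0.6, -1.9]
grip_width: 0.0493
grip_force: 20.0
```

play_rows --steps '[-1,0,0,0.3,0,-1,0,0,0.3,0,-1,0,0,0.3,0,-1,0,0,0.3,0,-1,0,0,0.3,0,-1,0,0,0.3,0,-1,0,0,0.2,0,-1,0,0,0.1,0,-1,0,0,0.1,0,-1,0,0,0,0]'

```text
time: 70.3
position: [0.5366, 0.0568, 0.1104]
tool_rot: [1.0, 0.016, -0.0, -0.0]
ft_force: [-0.0, 0.1, -1.0]
grip_width: 0.0495
grip_force: 20.0
```

play_rows --steps '[-1,0,0,0.03,0,-1,0,0,0.02,0,0,0,0,0,0,1,0,0,0,0,1,0,0,0,0,1,0,0,0,0,1,0,0,-0.3,0,1,0,0,-0.6,0,1,0,0,-0.9,0,1,0,0,-0.9,0]'

```text
time: 71.3
position: [0.5364, 0.0568, 0.1914]
tool_rot: [1.0, 0.016, -0.0, -0.0]
ft_force: [-0.4, -0.6, 0.2]
grip_width: 0.0862
grip_force: 0.0
```

play_rows --steps '[1,0,0,-0.9,0,1,0,0,-0.9,0,1,-0.25,-0.9,0,0,1,-0.25,-0.9,0,0,1,-0.25,-0.9,0,0,1,-0.25,-0.9,0,0,1,-0.25,-0.9,0,0,1,-0.25,-0.9,0,0,1,-0.25,-0.9,0,0,1,-0.25,-0.9,0,0]'

```text
time: 72.3
position: [0.4691, 0.2718, 0.245]
tool_rot: [1.0, 0.016, 0.0, -0.0]
ft_force: [0.1, 0.1, -0.5]
grip_width: 0.0868
grip_force: 0.0
```

play_rows --steps '[1,-0.27,-0.87,0,0,1,-0.27,-0.87,0,0,1,-0.27,-0.87,0,0,1,-0.27,-0.87,0,0,1,-0.25,-0.88,0,0,1,0,0,0.5,0,1,0,0,0.8,0,1,0,0,0.8,0,1,0,0,0,0,1,0,0,0,0]'

```text
time: 73.3
position: [0.4255, 0.4002, 0.1817]
tool_rot: [1.0, 0.016, -0.0, 0.0]
ft_force: [0.5, -0.2, -0.0]
grip_width: 0.0872
grip_force: 0.0
```

Exactly over C, so 0.0887 m to descend (2.95 units).

play_rows --steps '[1,0,0,0.6,0,1,0,0,0.9,0,1,0,0,0.9,0,1,0,0,0.55,0,1,0,0,0,0,-1,0,0,0,0,-1,0,0,0,0,-1,0,0,0,0,-1,0,0,0,0,-1,0,0,0,0]'

```text
time: 74.3
position: [0.4257, 0.4003, 0.0933]
tool_rot: [1.0, 0.016, 0.0, -0.0]
ft_force: [0.2, 1.0, -0.4]
grip_width: 0.0548
grip_force: 0.0
```

play_rows --steps '[-1,0,0,0,0,-1,0,0,0,0,-1,0,0,0,0,-1,0,0,0,0,-1,0,0,0,0,-1,0,0,0,0,-1,0,0,-0.1,0,-1,0,0,-0.2,0,-1,0,0,-0.3,0,-1,0,0,-0.5,0]'

```text
time: 75.3
position: [0.4247, 0.3996, 0.1253]
tool_rot: [1.0, 0.016, -0.001, 0.001]
ft_force: [0.8, 0.5, -1.2]
grip_width: 0.0496
grip_force: 20.0
```

play_rows --steps '[-1,0,0,-0.7,0,-1,0,0,-0.9,0,-1,0,0,-0.9,0,-1,0,0,-0.9,0,-1,0,0,-0.9,0,-1,0.1,0.5,0,0,-1,0.2,0.8,0,0,-1,0.2,0.9,0,0,-1,0.2,0.9,0,0,-1,0.2,0.9,0,0]'

```text
time: 76.3
position: [0.4555, 0.2789, 0.2535]
tool_rot: [1.0, 0.016, -0.001, 0.001]
ft_force: [0.3, -0.4, -1.2]
grip_width: 0.0494
grip_force: 20.0
```

play_rows --steps '[-1,0.22,0.9,0,0,-1,0.22,0.9,0,0,-1,0.22,0.9,0,0,-1,0.22,0.9,0,0,-1,0.22,0.9,0,0,-1,0.22,0.9,0,0,-1,0.22,0.9,0,0,-1,0.22,0.9,0,0,-1,0.22,0.9,0,0,-1,0.22,0.8,0,0]'

```text
time: 77.3
position: [0.5299, 0.0144, 0.2535]
tool_rot: [1.0, 0.016, -0.001, 0.0]
ft_force: [0.9, -0.3, -1.9]
grip_width: 0.0495
grip_force: 20.0
```

play_rows --steps '[-1,0.14,0.8,0,0,-1,0.1,0.6,0,0,-1,0,0.45,0,0,-1,0,0,0,0,-1,0,0,0,0,-1,0,0,0,0,-1,0,0,0,0,-1,0,0,0,0,-1,0,0,0,0,-1,0,0,0,0]'

```text
time: 78.3
position: [0.5401, -0.0385, 0.2547]
tool_rot: [1.0, 0.017, 0.0, -0.0]
ft_force: [-0.4, -0.4, -2.2]
grip_width: 0.0494
grip_force: 20.0
```

play_rows --steps '[-1,0,0,0.4,0,-1,0,0,0.5,0,-1,0,0,0.5,0,-1,0,0,0.4,0,-1,0,0,0.2,0,-1,0,0,0.2,0,-1,0,0,0.2,0,-1,0,0,0.1,0,-1,0,0,0.1,0,-1,0,0,0,0]'

```text
time: 79.3
position: [0.54, -0.0388, 0.1765]
tool_rot: [1.0, 0.016, -0.0, -0.0]
ft_force: [0.3, -0.0, -1.9]
grip_width: 0.0496
grip_force: 20.0
```

play_rows --steps '[-1,0,0,0.3,0,-1,0,0,0.3,0,-1,0,0,0.3,0,-1,0,0,0.3,0,-1,0,0,0.3,0,-1,0,0,0.3,0,-1,0,0,0.2,0,-1,0,0,0.1,0,-1,0,0,0.1,0,-1,0,0,0,0]'

```text
time: 80.3
position: [0.54, -0.0388, 0.1104]
tool_rot: [1.0, 0.016, -0.0, -0.0]
ft_force: [0.9, 0.3, -1.1]
grip_width: 0.0495
grip_force: 20.0
```

play_rows --steps '[-1,0,0,0.03,0,-1,0,0,0.02,0,0,0,0,0,0,1,0,0,0,0,1,0,0,0,0,1,0,0,0,0,1,0,0,-0.3,0,1,0,0,-0.6,0,1,0,0,-0.9,0,1,0,0,-0.9,0]'

```text
time: 81.3
position: [0.5398, -0.0388, 0.1914]
tool_rot: [1.0, 0.016, -0.0, -0.0]
ft_force: [0.5, -0.2, -0.5]
grip_width: 0.0859
grip_force: 0.0
```

play_rows --steps '[1,0,0,-0.9,0,1,0,0,-0.9,0,1,0,0,-0.9,0,1,-0.6,0,0,0,1,-0.6,0,0,0,1,-0.6,0,0,0,1,-0.6,0,0,0,1,0,0,0,0,1,0,0,0,0,1,0,0,0,0]'

```text
time: 82.3
position: [0.4694, -0.0415, 0.2716]
tool_rot: [1.0, 0.016, 0.001, 0.0]
ft_force: [-0.2, 0.4, -0.6]
grip_width: 0.087
grip_force: 0.0
```

```bash
python3 - <<'E'
from g import *
o=robot.get_obs();print(o['time'],o['position'])
s=cam('scene','s13.png')
cv2.imwrite('pics/s13b.png',cv2.resize(s['image'][110:260,140:300,::-1],(640,600),interpolation=cv2.INTER_CUBIC))
E
```

```text
82.3 [ 0.46936853 -0.04148613  0.27163483]
```

View pics/s13b.png

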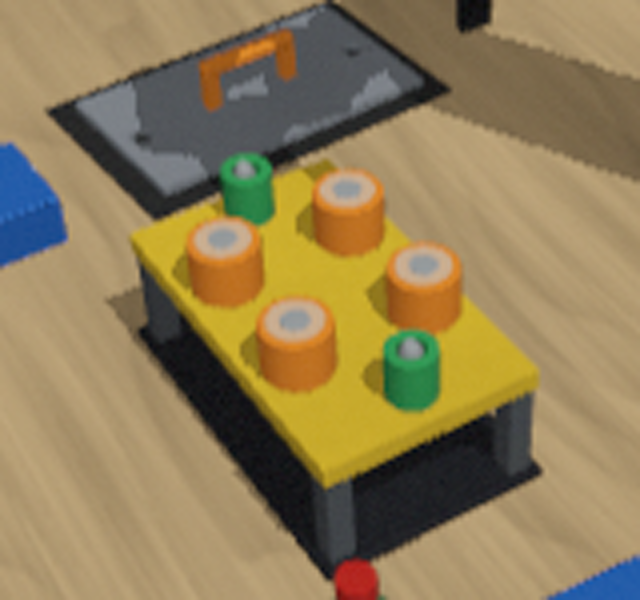

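All four torch heads rest on the deck at (225,260), (297,340), (348,210) and (424,285). Both sleeves are fully down at (246,188) and (411,370), and the plate lies flat on the mat.

```bash
python3 -c "
from rig import robot
print(robot.hand_in())"
```

```text
the job is handed in; nothing more can be done
None
```

The job is done and handed in at about 82 s: the plate lies flat on the mat, both sleeves are down on their pins, and all four torches are seated in their own collars; the bystanders were never touched.

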